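# Close the workshop glue tank with its cam-arm cap

### The job

Close the blue glue tank: take the metal cap with the two red cam arms, push it down fully home on the grooved metal adaptor on top of the tank while both arms are still raised, then swing first one red arm and then the other (either order) all the way down. Leave the cap seated with both arms down.

Things in the scene. Friction and masses are not known exactly. Their poses are not given: they have to be found in the camera images.
- cam_cap: Loose aluminium cap, mouth down on the bench, about 0.5 kg. Origin: centre of the mouth (underside), z up. Skirt 68 mm outside, 57 mm inside, bore 42 mm deep, roof top at z = 48 mm; grip block on it, 30 mm along x, 36 along y, up to z = 80: pinch across x. Red arms on its +y and -y sides, within 92 mm of the axis. The black cap without arms, the bottle and the sanding block are bystanders.
- cam_a (a joint): Red arm on the cap's +y side: 0 raised, 1.57 fully down (hard stop); starts at 0 to 0.3; stays where left, about 1 N moves it. Hinge along x, 38 mm out, 18 mm above the cap's origin. 22 mm wide flat bar, cranked: raised, 32 mm straight out, then a 48 mm tab upwards (tip 82 mm out, z = 70 mm); down, the tab slopes from 44 mm out, z = -14, to 90 mm out, z = -26 mm.
- cam_b (a joint): The same arm, mirrored, on the cap's -y side; same values. To swing either arm fully down, press straight down on its tab from above with shut fingers, about 86 mm out from the cap's axis, until the fingertips are about 20 mm below the cap's origin (with the cap seated there is room: the tank's top lies 44 mm below the cap's origin).
- adaptor_top (a point): Centre of the flat top of the upright grooved aluminium adaptor fixed on the blue tank (200 x 240 mm, tank top 86 mm below). 40 mm across at the top, tapering to a 53 mm lip 8 mm lower; groove 42 mm across from 16 to 34 mm below the top; then 53 mm down to an 84 mm flange 78 mm below. With the cap fully home its origin is 42 mm below this point; any yaw will do.

How it is judged:
By the outcome, as a careful person would: the job done as asked, in the order asked, and still so for the second after the job is handed in, with the robot touching nothing.
It also fails if it takes over 64 s, if anything falls off the work surface, if the arm or the gripper's body presses on something with over 40 N, if the wrist force passes 120 N, or if a joint passes its speed limit or range.

### The arm

A 6-joint arm with a two-finger parallel gripper is mounted at the origin on the work surface. World frame = base frame: x ahead of the robot, y to its left, z up, the work surface at z = 0. Lengths are in m, angles in rad, forces in N, time in s.
With the tool pointing down it reaches from about 0.3 to 0.875 m from the base axis. Payload 6.4 kg.
Tool frame: the origin (TCP) lies at the very end of the fingers, on their centre line; the grasp point (between the pads) lies 19 mm behind it; z points along the fingers, y is the line along which they close (so a half turn about z gives the same grasp; the last joint's range is limited). The gripper opens to 85 mm and grips with 20 to 120 N. Pads are 22 mm wide; open, the fingers measure 114 mm over their backs; the gripper's body (76 mm by 85 mm) begins 54 mm behind the grasp point. The pads swing forward as they close: fully open they stand 13 mm farther back than shut.
Start: joints at [-1.442, 0.181, 1.607, -0, 1.354, -0.206], TCP at [0.189, -0.543, 0.231] pointing down, gripper open.
Joint ranges: [-2.99, 2.99], [-0.89, 2.07], [0.3, 2.58], [-1.14, 4.28], [0, 2.63], [-3.12, 3.12]. Speed limits (rad/s): [2.57, 2.57, 3.01, 3.14, 3.14, 3.14].

### API

Orientations are given as a unit quaternion [w, x, y, z].
In Python, from bench import telemetry, camera, ctrl, spotter gives the robot as it stands.
- The arm moves only by the tool send_rows, never from a script. Its argument "series" is a list of rows, each a list of 3 entries, a list of its own where there are three numbers: the turn, a rotation vector about the world's x, y, z in degrees, then the shift along the world's x, y, z in mm, then the closure, from -1 (fully open) to 1 (shut), so that 0 is half open. In form: [[[rx, ry, rz], [dx, dy, dz], gripper], ...]. A call has 1 to 10 rows; each row is the pose to reach, as a shift and turn from the pose commanded when the call began; what a row does not reach only later rows make up. A row lasts 1/8 s, in which the tool goes at most 62.5 mm and 10.7 degrees, less where a joint would pass 70% of its speed; a pose out of reach is approached as far as the arm can. A call with a gripper value outside its range is refused whole. The fingers move at their own pace and stop on an object; the grip force is fixed at half the most. Time passes only in rows, so rows that repeat a pose let the fingers close. It gives the time, the measured TCP pose, the force, the opening and the grip force at its end, in the units of the state.
- telemetry.get_obs(): the state, without advancing time (a new reading comes with each control period).
- camera(name): name is "side" or "top"; returns a dict with "pixels" (384x512x3 uint8, red, green, blue), "camera_matrix" (3x3 intrinsics, pixels), "dist_coeffs" ([k1, k2, p1, p2, k3] as OpenCV has them; the pictures are not rectified), "xyz" and "orientation" of the camera in the world. Camera axes: x right, y up, looking along -z (the intrinsics and any distortion apply to the point x, -y, -z); pixel columns grow to the right and rows downward; lengths in m; the calibration is good to about 2 mm. A picture is of the moment at which its call begins. There is no depth.
- ctrl.hand_in(): hands the job in; it is judged then, once.
Trained networks look in the newest picture that a camera, given by its name, has taken for a name from the list of things; names that differ only in an ending like _2 or _b are one class to them, and where a whole thing is asked for, a point or a joint stands for the part that bears it (a point fixed in the world has none). Each returns a list of dicts, best first, with "conf" (0 to 1); they miss things now and then, are a little off and sometimes report something else, mostly with a low value. They report only what shows in the picture. A call takes as long as a camera call.
- spotter.boxes_of(thing, camera): "xyz" ([x, y, z] in m, in world coordinates, good to about 4 mm: the middle of the surface that is visible of it).
- spotter.landmark_of(thing, camera): "xyz" ([x, y, z] in m, in world coordinates, good to about 4 mm: a listed point, or the origin of a listed thing).
The state is a dict: "time_s": time; "q": joint angles; "dq": joint speeds; "joint_efforts": joint torques, N m; "eef_pos": TCP position; "eef_rot": TCP orientation; "wrist_force": force on the tool from outside, world axes, zero at the start; "torque": the same for the moment, N m; "opening": opening from 0.0 (shut) to 1.0 (fully open); "grasp_force": force on a finger pad.
Only numpy, scipy, OpenCV 4.12 (cv2) and the standard library are available. Lean on these libraries where they do the work, as an engineer would, in place of code of your own. Each camera call takes 0.05 s, during which the arm holds its last target. There are 200 camera calls.

## Working session

There is one attempt and no reset: what is moved stays moved. The work goes in short steps, Python scripts to look and compute and a tool call to move; the robot and the scene stay as the last step left them, time stands still between calls to the robot, and variables do not carry over. Pictures are saved under pics/ and viewed, at most 10 in all, crops included, and the job is handed in when it is done.

Besides the shell and the picture viewer there is one more tool, called after "Request:" by a JSON object that holds its "api" and its "payload". send_rows: Moves the arm, as the interface text tells. Its arguments: {"type":"object","properties":{"series":{"type":"array","items":{"type":"array"}}},"required":["series"]}

```bash
mkdir -p pics
python3 - <<'E'
from bench import telemetry, camera, ctrl, spotter
import cv2, numpy as np
o=telemetry.get_obs(); print({k:np.round(v,3).tolist() for k,v in o.items()})
for c in ("side","top"):
    im=camera(c); cv2.imwrite(f"pics/{c}0.png",im["pixels"][:,:,::-1])
    print(c,np.round(im["xyz"],3),np.round(im["orientation"],3),np.round(im["camera_matrix"],1).tolist(),im["dist_coeffs"])
    for t in ("cam_cap","cam_a","cam_b","adaptor_top"):
        for f in (spotter.landmark_of,spotter.boxes_of):
            try: print(c,t,f.__name__,[(np.round(d["xyz"],4).tolist(),round(d["conf"],2)) for d in f(t,c)[:3]])
            except Exception as e: print(c,t,e)
E
```

```text
{'time_s': 0.0, 'q': [-1.442, 0.182, 1.608, 0.0, 1.354, -0.206], 'dq': [-0.001, -0.001, 0.002, -0.001, -0.0, -0.0], 'joint_efforts': [0.002, -44.486, -35.134, -0.0, 0.009, 0.0], 'eef_pos': [0.189, -0.543, 0.23], 'eef_rot': [-0.001, 0.986, 0.167, 0.0], 'wrist_force': [-0.053, -0.567, -0.702], 'torque': [0.006, 0.02, -0.013], 'grasp_force': 0.0, 'opening': 1.001}
side [0.167 0.625 0.592] [-0.232 -0.137  0.468  0.841] [[409.4, 0.0, 263.8], [0.0, 409.4, 193.7], [0.0, 0.0, 1.0]] [-0.0115868  0.         0.         0.         0.       ]
side cam_cap call [([0.4443, -0.154, -0.0042], 0.95)]
side cam_cap call [([0.435, -0.1335, 0.0468], 0.71)]
side cam_a it knows: adaptor_top, cam_cap
side cam_a call [([0.4153, -0.0693, 0.0344], 0.43)]
side cam_b it knows: adaptor_top, cam_cap
side cam_b call [([0.4153, -0.0693, 0.0344], 0.43)]
side adaptor_top call [([0.5134, 0.2454, 0.1652], 0.75)]
side adaptor_top call []
top [0.482 0.013 0.832] [ 0.712  0.025 -0.028 -0.701] [[410.8, 0.0, 259.5], [0.0, 410.8, 192.0], [0.0, 0.0, 1.0]] [-0.02741456  0.          0.          0.          0.        ]
top cam_cap call [([0.4418, -0.1508, 0.0036], 0.73)]
top cam_cap call [([0.446, -0.1476, 0.0462], 0.8)]
top cam_a it knows: adaptor_top, cam_cap
top cam_a call [([0.4599, -0.2215, 0.024], 0.86), ([0.4251, -0.0888, 0.0192], 0.79)]
top cam_b it knows: adaptor_top, cam_cap
top cam_b call [([0.4599, -0.2215, 0.024], 0.86), ([0.4251, -0.0888, 0.0192], 0.79)]
top adaptor_top call [([0.5165, 0.25, 0.1679], 0.95)]
top adaptor_top call [([0.5115, 0.235, 0.079], 0.86)]
```

View pics/top0.png

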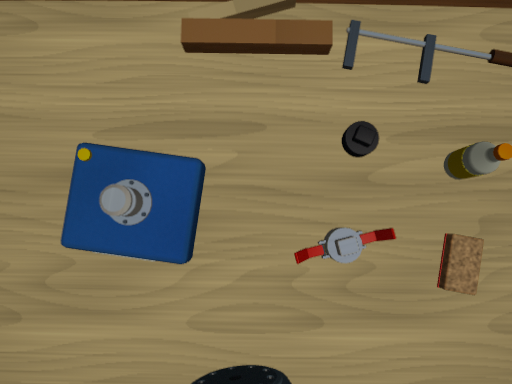

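View pics/side0.png

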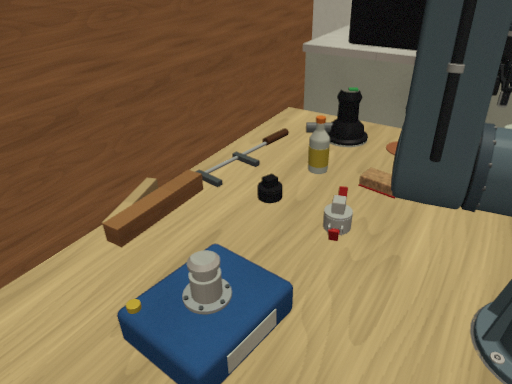

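The top view shows the cap at about (345,245), its arms along the line (300,257) to (390,235). The adaptor top is at about (118,200), and nothing crowds the cap. Next I'll average several readings.

```bash
cat > h.py <<'E'
from bench import telemetry, camera, ctrl, spotter
import cv2, numpy as np
from scipy.spatial.transform import Rotation as R
def proj(im,P):
    w,x,y,z=im["orientation"]; M=R.from_quat([x,y,z,w]).as_matrix()
    c=(np.atleast_2d(P)-im["xyz"])@M*[1,-1,-1]
    return cv2.projectPoints(c,np.zeros(3),np.zeros(3),np.array(im["camera_matrix"]),np.array(im["dist_coeffs"],float))[0][:,0]
def circ(c,r,n=60):
    a=np.linspace(0,2*np.pi,n); return np.c_[c[0]+r*np.cos(a),c[1]+r*np.sin(a),np.full(n,c[2])]
def crop(im,lines,c,half,out,s=5):
    p=cv2.resize(im["pixels"][:,:,::-1],None,fx=s,fy=s,interpolation=cv2.INTER_CUBIC).copy()
    for L in lines: cv2.polylines(p,[np.int32(np.round((proj(im,L)+.5)*s-.5))],False,(0,255,0),1)
    x,y=np.int32(c*s); h=half*s
    return p[max(y-h,0):y+h,max(x-h,0):x+h]
def survey(things,n=4,land=True):
    f=spotter.landmark_of if land else spotter.boxes_of; out={}
    for _ in range(n):
        for cam in ("top","side"):
            camera(cam)
            for t in things:
                for d in f(t,cam)[:2]:
                    if d["conf"]>.5: out.setdefault((t,cam),[]).append(d["xyz"])
    return out
E
python3 - <<'E'
from h import *
m={}
for k,v in survey(["cam_cap","adaptor_top"],5).items():
    print(k,len(v),np.round(np.median(v,0),4),np.round(np.std(v,0),4)); m.setdefault(k[0],[]).append(np.mean(v,0))
cap=np.mean(m["cam_cap"],0); ad=np.mean(m["adaptor_top"],0); print(cap,ad); cap[2]=0
rows=[]
for cam in ("top","side"):
    im=camera(cam)
    ya=np.radians(14.3); d=np.array([-np.sin(ya),np.cos(ya),0])
    A=crop(im,[circ(cap+[0,0,.048],.034),circ(cap,.034),np.array([cap+[0,0,.018]-.09*d,cap+[0,0,.018]+.09*d])],proj(im,cap)[0],40,0)
    B=crop(im,[circ(ad,.02),circ(ad-[0,0,.078],.042),circ(ad-[0,0,.008],.0265)],proj(im,ad-[0,0,.03])[0],40,0)
    rows.append(np.hstack([cv2.resize(A,(390,290)),cv2.resize(B,(390,290))]) if 0 else np.hstack([cv2.resize(A,(300,300)),cv2.resize(B,(300,300))]))
cv2.imwrite("pics/ov1.png",np.vstack(rows))
E
```

```text
('cam_cap', 'top') 5 [ 0.4425 -0.152   0.003 ] [0.0019 0.0012 0.0006]
('adaptor_top', 'top') 5 [0.5156 0.2502 0.1658] [0.0013 0.0006 0.0017]
('cam_cap', 'side') 5 [ 0.4413 -0.1534 -0.0033] [0.0003 0.0005 0.0021]
('adaptor_top', 'side') 5 [0.5167 0.2464 0.1647] [0.001  0.0014 0.0013]
[ 4.4227e-01 -1.5295e-01  1.9000e-04] [0.51607 0.24808 0.16498]
```

View pics/ov1.png

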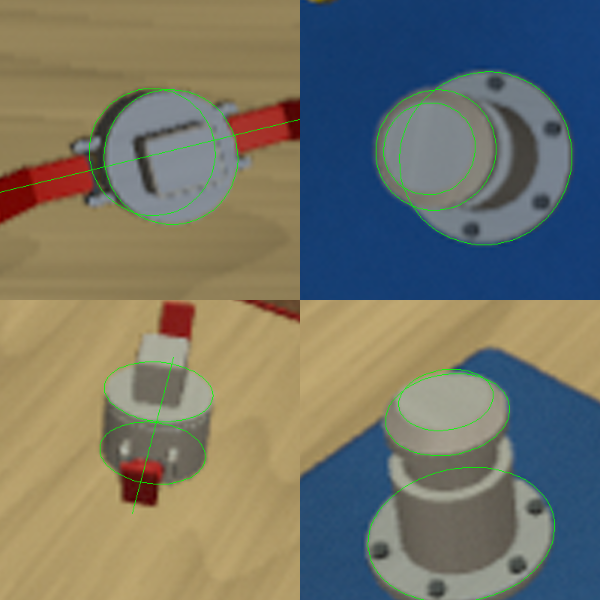

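Both overlays fit within about 1 mm. I take the cap at (0.442, -0.153) with yaw 14.3° and the adaptor top at (0.516, 0.248, 0.165). Next I move above the cap.

Request:
{"api": "send_rows", "payload": {"series": [[[0, 0, 85], [253, 390, -60], -1], [[0, 0, 85], [253, 390, -60], -1], [[0, 0, 85], [253, 390, -60], -1], [[0, 0, 85], [253, 390, -60], -1], [[0, 0, 85], [253, 390, -60], -1], [[0, 0, 85], [253, 390, -60], -1], [[0, 0, 85], [253, 390, -60], -1], [[0, 0, 85], [253, 390, -60], -1], [[0, 0, 85], [253, 390, -60], -1], [[0, 0, 85], [253, 390, -60], -1]]}}

```text
time_s: 3.55
eef_pos: [0.4418, -0.1535, 0.1714]
eef_rot: [0.0, 0.615, 0.788, -0.0]
wrist_force: [0.3, -0.6, -0.0]
opening: 1.0
grasp_force: 0.0
```

Request:
{"api": "send_rows", "payload": {"series": [[[0, 0, 0], [0, 0, -50], -1], [[0, 0, 0], [0, 0, -90], -1], [[0, 0, 0], [0, 0, -116], -1], [[0, 0, 0], [0, 0, -116], -1], [[0, 0, 0], [0, 0, -116], 1], [[0, 0, 0], [0, 0, -116], 1], [[0, 0, 0], [0, 0, -116], 1], [[0, 0, 0], [0, 0, -116], 1], [[0, 0, 0], [0, 0, -116], 1], [[0, 0, 0], [0, 0, -116], 1]]}}

```text
time_s: 4.8
eef_pos: [0.4426, -0.1536, 0.0564]
eef_rot: [0.001, 0.614, 0.789, -0.0]
wrist_force: [-2.2, -0.0, 6.3]
opening: 0.34
grasp_force: 59.7
```

Request:
{"api": "send_rows", "payload": {"series": [[[0, 0, 0], [0, 0, 30], 1], [[0, 0, 0], [0, 0, 80], 1], [[0, 0, 0], [0, 0, 140], 1], [[0, 0, 0], [0, 0, 195], 1], [[0, 0, 0], [20, 100, 195], 1], [[0, 0, 0], [40, 200, 195], 1], [[0, 0, 0], [60, 300, 195], 1], [[0, 0, 0], [74, 402, 195], 1], [[0, 0, 0], [74, 402, 195], 1], [[0, 0, 0], [74, 402, 195], 1]]}}

```text
time_s: 6.05
eef_pos: [0.5095, 0.2177, 0.2495]
eef_rot: [-0.0, 0.614, 0.789, -0.001]
wrist_force: [1.9, -1.1, -4.2]
opening: 0.342
grasp_force: 61.6
```

Request:
{"api": "send_rows", "payload": {"series": [[[0, 0, 0], [0, 0, 0], 1], [[0, 0, 0], [0, 0, 0], 1]]}}

```text
time_s: 6.3
eef_pos: [0.5092, 0.2157, 0.2492]
eef_rot: [-0.001, 0.614, 0.789, -0.001]
wrist_force: [-0.8, -0.5, -6.1]
opening: 0.34
grasp_force: 61.7
```

Request:
{"api": "send_rows", "payload": {"series": [[[0, 0, 0], [7, 32, 0], 1], [[0, 0, 0], [7, 32, 0], 1], [[0, 0, 0], [7, 32, 0], 1], [[0, 0, 0], [7, 32, 0], 1]]}}

```text
time_s: 6.8
eef_pos: [0.5172, 0.2464, 0.2502]
eef_rot: [-0.0, 0.615, 0.789, -0.0]
wrist_force: [-0.4, -0.4, -6.2]
opening: 0.335
grasp_force: 61.9
```

Run:
```python
from h import *
m=[]
for k,v in survey(["cam_cap"],5).items():
    print(k,len(v),np.round(np.median(v,0),4)); m.append(np.mean(v,0))
o=telemetry.get_obs(); t=np.array(o["eef_pos"]); print(t,np.mean(m,0),o["wrist_force"])
ad=np.array([.516,.248,.165]); cap=t-[0,0,.0564]
rows=[]
for cam in ("top","side"):
    im=camera(cam)
    ya=np.radians(14.1); d=np.array([-np.sin(ya),np.cos(ya),0])
    A=crop(im,[circ(cap+[0,0,.048],.034),circ(cap,.034),circ(ad-[0,0,.078],.042),np.array([cap+[0,0,.018]-.09*d,cap+[0,0,.018]+.09*d])],proj(im,cap)[0],60,0)
    rows.append(cv2.resize(A,(400,400)))
cv2.imwrite("pics/ov2.png",np.hstack(rows))
```

```text
('cam_cap', 'top') 5 [0.5176 0.2498 0.1949]
('cam_cap', 'side') 3 [0.5167 0.2467 0.1908]
[0.51726803 0.24763149 0.25029284] [0.51679 0.24826 0.19319] [ 0.4372298  -0.31453901 -5.28639289]
```

View pics/ov2.png

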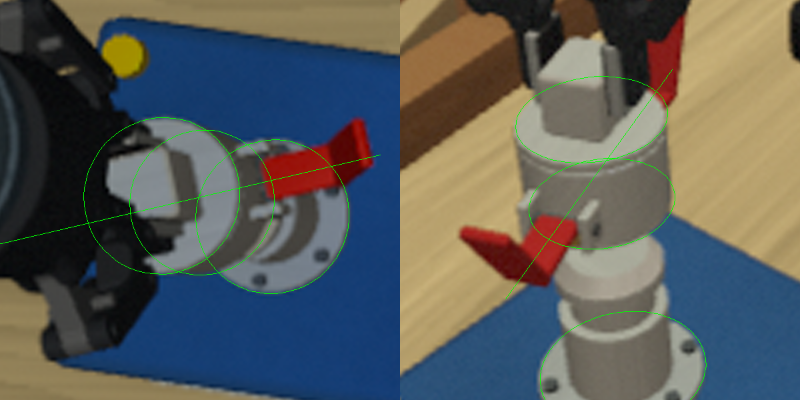

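Run:
```python
from h import *
t=np.array([.5173,.2476,.2503]); cap=t-[0,0,.0564]
im=camera("side"); ya=np.radians(14.1); d=np.array([-np.sin(ya),np.cos(ya),0])
c0=np.int32(proj(im,cap)[0]*5)
for s in (1,-1):
  for phi in (0,.15,.3,.45,.6):
    pts=[]
    for r,z in ((0,0),(32,0),(44,52)):
        rr=r*np.cos(phi)+z*np.sin(phi); zz=-r*np.sin(phi)+z*np.cos(phi)
        pts.append(cap+s*d*(.038+rr/1000)+[0,0,.018+zz/1000])
    print(s,phi,np.round((proj(im,pts)*5-c0+300)/1.5+[400,0]).tolist())
```

```text
1 0 [[560.0, 220.0], [527.0, 266.0], [496.0, 185.0]]
1 0.15 [[560.0, 220.0], [529.0, 274.0], [490.0, 210.0]]
1 0.3 [[560.0, 220.0], [531.0, 281.0], [485.0, 236.0]]
1 0.45 [[560.0, 220.0], [534.0, 286.0], [482.0, 261.0]]
1 0.6 [[560.0, 220.0], [538.0, 290.0], [482.0, 286.0]]
-1 0 [[630.0, 124.0], [656.0, 88.0], [657.0, -13.0]]
-1 0.15 [[630.0, 124.0], [656.0, 97.0], [664.0, -7.0]]
-1 0.3 [[630.0, 124.0], [656.0, 106.0], [670.0, 1.0]]
-1 0.45 [[630.0, 124.0], [655.0, 115.0], [675.0, 12.0]]
-1 0.6 [[630.0, 124.0], [654.0, 124.0], [678.0, 25.0]]
```

Request:
{"api": "send_rows", "payload": {"series": [[[0, 0, 0], [-1, 0, -15], 1], [[0, 0, 0], [-1, 0, -30], 1], [[0, 0, 0], [-1, 0, -37], 1], [[0, 0, 0], [-1, 0, -43], 1], [[0, 0, 0], [-1, 0, -43], 1]]}}

```text
time_s: 8.57
eef_pos: [0.5161, 0.2475, 0.2068]
eef_rot: [-0.0, 0.614, 0.789, -0.0]
wrist_force: [-0.2, -0.5, -5.0]
opening: 0.339
grasp_force: 61.7
```

Request:
{"api": "send_rows", "payload": {"series": [[[0, 0, 0], [0, 0, -7], 1], [[0, 0, 0], [0, 0, -14], 1], [[0, 0, 0], [0, 0, -20], 1], [[0, 0, 0], [0, 0, -25], 1], [[0, 0, 0], [0, 0, -25], 1]]}}

```text
time_s: 9.2
eef_pos: [0.5159, 0.2475, 0.1817]
eef_rot: [-0.0, 0.614, 0.789, -0.0]
wrist_force: [-0.7, 0.2, -6.2]
opening: 0.339
grasp_force: 61.8
```

Request:
{"api": "send_rows", "payload": {"series": [[[0, 0, 0], [0, 0, -1], 1], [[0, 0, 0], [0, 0, -2], 1], [[0, 0, 0], [0, 0, -2], 1]]}}

```text
time_s: 9.57
eef_pos: [0.5165, 0.2477, 0.1806]
eef_rot: [0.0, 0.614, 0.789, 0.0]
wrist_force: [-0.1, 0.1, -5.0]
opening: 0.337
grasp_force: 62.1
```

Request:
{"api": "send_rows", "payload": {"series": [[[0, 0, 0], [0, 0, -1], 1], [[0, 0, 0], [0, 0, -2], 1], [[0, 0, 0], [0, 0, -2], 1]]}}

```text
time_s: 9.95
eef_pos: [0.5165, 0.2478, 0.1805]
eef_rot: [0.0, 0.614, 0.789, 0.0]
wrist_force: [-6.2, -0.9, 9.0]
opening: 0.335
grasp_force: 63.8
```

Request:
{"api": "send_rows", "payload": {"series": [[[0, 0, 0], [0, 0, -2], 1], [[0, 0, 0], [0, 0, -3], 1], [[0, 0, 0], [0, 0, -3], 1]]}}

```text
time_s: 10.32
eef_pos: [0.5165, 0.2479, 0.1804]
eef_rot: [0.001, 0.614, 0.789, 0.001]
wrist_force: [-15.2, -4.6, 26.1]
opening: 0.335
grasp_force: 66.1
```

Request:
{"api": "send_rows", "payload": {"series": [[[0, 0, 0], [1, 0, -2], 1], [[0, 0, 0], [2, 0, -4], 1], [[0, 0, 0], [2, 0, -4], 1]]}}

```text
time_s: 10.7
eef_pos: [0.5183, 0.2483, 0.1803]
eef_rot: [0.001, 0.614, 0.789, 0.001]
wrist_force: [-25.8, -5.4, 50.3]
opening: 0.339
grasp_force: 69.1
```

Run:
```python
from h import *
m=[]
for k,v in survey(["cam_cap"],4).items():
    print(k,len(v),np.round(np.median(v,0),4)); m.append(np.mean(v,0))
o=telemetry.get_obs(); t=np.array(o["eef_pos"]); print(t,np.mean(m,0),o["wrist_force"])
ad=np.array([.516,.248,.165]); cap=ad-[0,0,.042]
rows=[]
for cam in ("top","side"):
    im=camera(cam)
    A=crop(im,[circ(cap+[0,0,.048],.034),circ(cap,.034),circ(ad-[0,0,.078],.042)],proj(im,cap)[0],50,0)
    rows.append(cv2.resize(A,(400,400)))
cv2.imwrite("pics/ov3.png",np.hstack(rows))
```

```text
('cam_cap', 'top') 4 [0.517  0.2506 0.1276]
('cam_cap', 'side') 4 [0.5187 0.2502 0.1214]
[0.51844459 0.24829897 0.1803356 ] [0.5178875 0.2505375 0.124525 ] [-26.00083512  -6.13370881  50.93243288]
```

View pics/ov3.png

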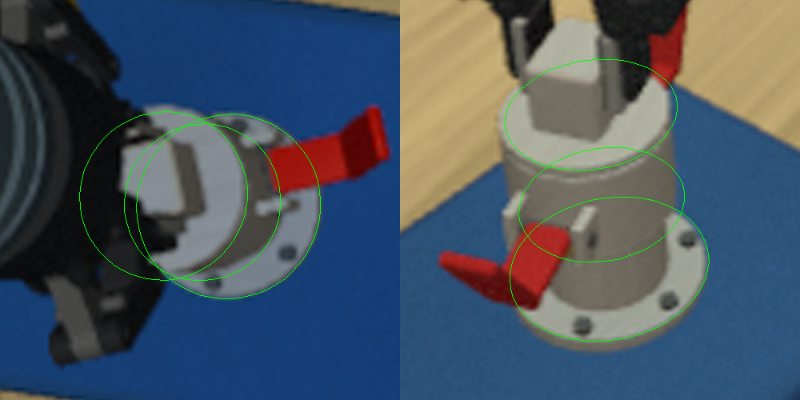

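Height looks home, but I carry a side load in x from shifting the wrong way. I'll relieve it while keeping a moderate push, to rule out a jam.

Request:
{"api": "send_rows", "payload": {"series": [[[0, 0, 0], [-2, -1, 2], 1], [[0, 0, 0], [-4, -1, 2], 1], [[0, 0, 0], [-5, -1, 2], 1], [[0, 0, 0], [-5, -1, 2], 1]]}}

```text
time_s: 12.1
eef_pos: [0.5182, 0.2481, 0.1805]
eef_rot: [0.004, 0.614, 0.789, 0.005]
wrist_force: [-1.1, 1.4, 24.4]
opening: 0.338
grasp_force: 65.8
```

Request:
{"api": "send_rows", "payload": {"series": [[[0, 0, 0], [-2, 0, 0], 1], [[0, 0, 0], [-2, 0, -2], 1], [[0, 0, 0], [0, 1, -3], 1], [[0, 0, 0], [-2, -1, -4], 1], [[0, 0, 0], [-1, 0, -4], 1]]}}

```text
time_s: 12.72
eef_pos: [0.5179, 0.2481, 0.1804]
eef_rot: [0.005, 0.614, 0.789, 0.006]
wrist_force: [-13.2, -4.6, 48.8]
opening: 0.335
grasp_force: 68.9
```

Z holds firm at 0.1804 under 50 N with wiggling, so it is seated. Next I unload, release and lift.

Request:
{"api": "send_rows", "payload": {"series": [[[0, 0, 0], [0, 0, 4], 1], [[0, 0, 0], [0, 0, 7], 1], [[0, 0, 0], [0, 0, 7], -1], [[0, 0, 0], [0, 0, 7], -1], [[0, 0, 0], [0, 0, 7], -1], [[0, 0, 0], [0, 0, 7], -1], [[0, 0, 0], [0, 0, 30], -1], [[0, 0, 0], [0, 0, 70], -1], [[0, 0, 0], [0, 0, 115], -1], [[0, 0, 0], [0, 0, 115], 1]]}}

```text
time_s: 13.98
eef_pos: [0.5144, 0.2472, 0.2888]
eef_rot: [0.002, 0.614, 0.789, 0.003]
wrist_force: [-0.2, 1.0, -0.7]
opening: 0.821
grasp_force: 0.0
```

Run:
```python
from h import *
m=[]
for k,v in survey(["cam_cap"],4).items():
    print(k,len(v),np.round(np.median(v,0),4)); m.append(np.mean(v,0))
for k,v in survey(["cam_a"],1,False).items(): print(k,np.round(v,4).tolist())
o=telemetry.get_obs(); t=np.array(o["eef_pos"]); print(t,np.mean(m,0),o["wrist_force"],o["eef_rot"])
ad=np.array([.516,.248,.165]); cap=np.array([.517,.249,.123])
rows=[]
for cam in ("top","side"):
    im=camera(cam)
    ya=np.radians(14.1); d=np.array([-np.sin(ya),np.cos(ya),0])
    A=crop(im,[circ(cap+[0,0,.048],.034),circ(cap,.034),np.array([cap+[0,0,.018]-.09*d,cap+[0,0,.018]+.09*d])],proj(im,cap)[0],50,0)
    rows.append(cv2.resize(A,(400,400)))
cv2.imwrite("pics/ov4.png",np.hstack(rows))
```

```text
('cam_cap', 'top') 4 [0.5162 0.2494 0.1266]
('cam_cap', 'side') 4 [0.5152 0.2487 0.12  ]
('cam_a', 'top') [[0.5304, 0.1875, 0.1418], [0.498, 0.3006, 0.1401]]
('cam_a', 'side') [[0.5333, 0.1721, 0.1614], [0.4944, 0.3114, 0.1447]]
[0.51226886 0.24661453 0.28431481] [0.5157875 0.248775  0.1232875] [ 1.30592276 -0.45994978 -0.37740962] [6.77084613e-06 6.14393133e-01 7.89000049e-01 2.79598594e-05]
```

View pics/ov4.png

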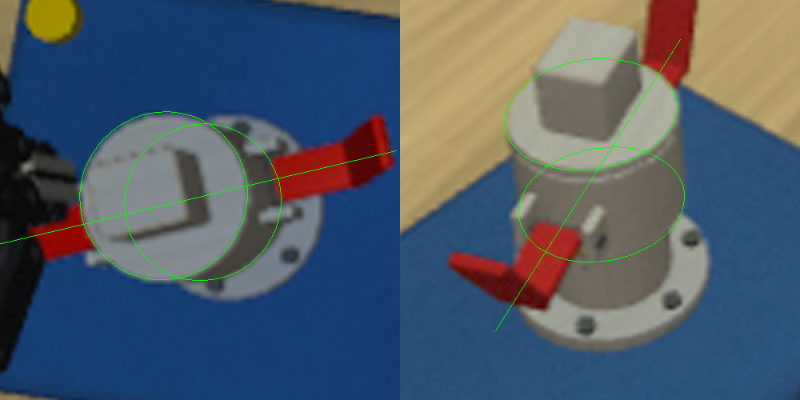

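The top view shows the roof circle matching the seated model (cap centre about 0.516, 0.2485, 0.123) with both arms still raised. Next I press the +y arm with the fingers shut.

Request:
{"api": "send_rows", "payload": {"series": [[[0, 0, 0], [-18, 50, -10], 1], [[0, 0, 0], [-18, 85, -45], 1], [[0, 0, 0], [-18, 85, -45], 1], [[0, 0, 0], [-18, 85, -45], 1], [[0, 0, 0], [-18, 85, -45], 1]]}}

```text
time_s: 15.7
eef_pos: [0.4952, 0.331, 0.2406]
eef_rot: [0.001, 0.615, 0.789, 0.001]
wrist_force: [0.7, -0.0, -0.1]
opening: 0.0
grasp_force: 0.0
```

Request:
{"api": "send_rows", "payload": {"series": [[[0, 0, 0], [0, 0, -20], 1], [[0, 0, 0], [0, 0, -40], 1], [[0, 0, 0], [0, 0, -60], 1], [[0, 0, 0], [0, 0, -80], 1], [[0, 0, 0], [0, 0, -100], 1], [[0, 0, 0], [0, 0, -115], 1], [[0, 0, 0], [0, 0, -125], 1], [[0, 0, 0], [0, 0, -130], 1], [[0, 0, 0], [0, 0, -130], 1]]}}

```text
time_s: 16.82
eef_pos: [0.4942, 0.3317, 0.1092]
eef_rot: [-0.0, 0.614, 0.789, -0.0]
wrist_force: [-0.0, -0.5, -0.2]
opening: -0.001
grasp_force: 0.0
```

Request:
{"api": "send_rows", "payload": {"series": [[[0, 0, 0], [0, 0, -3], 1], [[0, 0, 0], [0, 0, -6], 1], [[0, 0, 0], [0, 0, -6], 1]]}}

```text
time_s: 17.2
eef_pos: [0.4944, 0.3317, 0.1034]
eef_rot: [0.0, 0.614, 0.789, 0.0]
wrist_force: [0.4, -0.6, 1.6]
opening: 0.002
grasp_force: 0.7
```

Request:
{"api": "send_rows", "payload": {"series": [[[0, 0, 0], [0, 0, -1], 1], [[0, 0, 0], [0, 0, -2], 1], [[0, 0, 0], [0, 0, -3], 1], [[0, 0, 0], [0, 0, -3], 1]]}}

```text
time_s: 17.7
eef_pos: [0.4943, 0.3316, 0.1002]
eef_rot: [-0.0, 0.614, 0.789, -0.0]
wrist_force: [-0.1, -1.4, 3.0]
opening: -0.001
grasp_force: 1.2
```

Request:
{"api": "send_rows", "payload": {"series": [[[0, 0, 0], [0, 0, -1], 1], [[0, 0, 0], [0, 0, -2], 1], [[0, 0, 0], [0, 0, -3], 1], [[0, 0, 0], [0, 0, -3], 1]]}}

```text
time_s: 18.2
eef_pos: [0.4946, 0.3316, 0.0976]
eef_rot: [0.0, 0.614, 0.789, 0.0]
wrist_force: [0.2, -1.0, 4.6]
opening: 0.0
grasp_force: 2.1
```

Request:
{"api": "send_rows", "payload": {"series": [[[0, 0, 0], [0, 0, 40], 1], [[0, 0, 0], [0, 0, 90], 1], [[0, 0, 0], [0, 0, 150], 1], [[0, 0, 0], [-20, -40, 170], 1], [[0, 0, 0], [-20, -40, 170], 1]]}}

```text
time_s: 18.82
eef_pos: [0.4742, 0.2908, 0.2693]
eef_rot: [0.001, 0.615, 0.789, 0.001]
wrist_force: [1.4, 0.7, 0.3]
opening: -0.001
grasp_force: 0.0
```

Run:
```python
from h import *
o=telemetry.get_obs(); print(o["eef_pos"],o["time_s"])
cap=np.array([.516,.2485,.123]); rows=[]
ya=np.radians(14.3); d=np.array([-np.sin(ya),np.cos(ya),0])
for cam in ("top","side"):
    im=camera(cam)
    print(cam,[np.round(x["xyz"],4).tolist() for x in spotter.landmark_of("cam_cap",cam)])
    L=[cap+d*.044+[0,0,-.014],cap+d*.09+[0,0,-.026]]
    A=crop(im,[circ(cap+[0,0,.048],.034),np.array(L)],proj(im,cap)[0],50,0)
    rows.append(cv2.resize(A,(400,400)))
cv2.imwrite("pics/ov5.png",np.hstack(rows))
```

```text
[0.47419763 0.29078214 0.26926747] 18.825
top [[0.5135, 0.2461, 0.1271]]
side [[0.5194, 0.25, 0.1198]]
```

View pics/ov5.png

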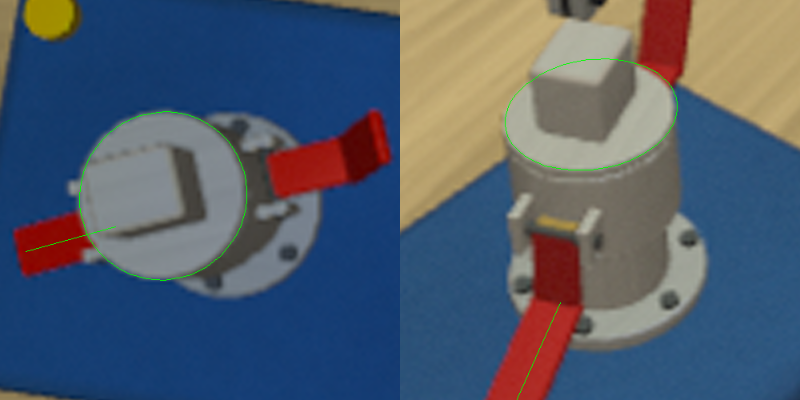

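The +y arm lies exactly along the fully-down model line (in the side view its tab runs from 560,303 to 518,400), and the cap stayed put. Next is the -y arm.

Request:
{"api": "send_rows", "payload": {"series": [[[0, 0, 0], [25, -50, 0], 1], [[0, 0, 0], [50, -100, 0], 1], [[0, 0, 0], [63, -126, -10], 1], [[0, 0, 0], [63, -126, -20], 1], [[0, 0, 0], [63, -126, -20], 1], [[0, 0, 0], [63, -126, -20], 1]]}}

```text
time_s: 19.77
eef_pos: [0.5368, 0.1669, 0.2471]
eef_rot: [-0.0, 0.614, 0.79, -0.0]
wrist_force: [0.4, 0.7, 0.3]
opening: 0.001
grasp_force: 0.0
```

Request:
{"api": "send_rows", "payload": {"series": [[[0, 0, 0], [0, 0, -30], 1], [[0, 0, 0], [0, 0, -50], 1], [[0, 0, 0], [0, 0, -70], 1], [[0, 0, 0], [0, 0, -90], 1], [[0, 0, 0], [0, 0, -110], 1], [[0, 0, 0], [0, 0, -125], 1], [[0, 0, 0], [0, 0, -135], 1], [[0, 0, 0], [0, 0, -141], 1], [[0, 0, 0], [0, 0, -146], 1], [[0, 0, 0], [0, 0, -146], 1]]}}

```text
time_s: 21.02
eef_pos: [0.5376, 0.1655, 0.1016]
eef_rot: [0.0, 0.614, 0.789, 0.0]
wrist_force: [-0.3, -0.6, 1.4]
opening: -0.002
grasp_force: 0.8
```

Request:
{"api": "send_rows", "payload": {"series": [[[0, 0, 0], [0, 0, -1], 1], [[0, 0, 0], [0, 0, -2], 1], [[0, 0, 0], [0, 0, -3], 1], [[0, 0, 0], [0, 0, -4], 1], [[0, 0, 0], [0, 0, -4], 1]]}}

```text
time_s: 21.65
eef_pos: [0.538, 0.1659, 0.0982]
eef_rot: [0.0, 0.614, 0.789, 0.001]
wrist_force: [0.2, 1.0, 4.0]
opening: -0.002
grasp_force: 2.1
```

Request:
{"api": "send_rows", "payload": {"series": [[[0, 0, 0], [0, 0, -2], 1], [[0, 0, 0], [0, 0, -3], 1], [[0, 0, 0], [0, 0, -3], 1]]}}

```text
time_s: 22.02
eef_pos: [0.5383, 0.166, 0.0956]
eef_rot: [0.001, 0.614, 0.789, 0.001]
wrist_force: [-1.5, 1.8, 7.1]
opening: 0.001
grasp_force: 3.1
```

Request:
{"api": "send_rows", "payload": {"series": [[[0, 0, 0], [0, 0, 40], 1], [[0, 0, 0], [0, 0, 90], 1], [[0, 0, 0], [0, 0, 150], 1], [[0, 0, 0], [-40, -60, 180], 1], [[0, 0, 0], [-80, -110, 180], 1], [[0, 0, 0], [-80, -110, 180], 1]]}}

```text
time_s: 22.78
eef_pos: [0.4558, 0.0537, 0.2747]
eef_rot: [0.001, 0.615, 0.788, -0.0]
wrist_force: [0.4, -0.1, 0.1]
opening: -0.004
grasp_force: 0.0
```

Run:
```python
from h import *
o=telemetry.get_obs(); print(o["eef_pos"],o["time_s"])
cap=np.array([.516,.2485,.123]); rows=[]
ya=np.radians(14.3); d=np.array([-np.sin(ya),np.cos(ya),0])
for cam in ("top","side"):
    im=camera(cam)
    print(cam,[np.round(x["xyz"],4).tolist() for x in spotter.landmark_of("cam_cap",cam)])
    L=[np.array([cap+s*d*.044+[0,0,-.014],cap+s*d*.09+[0,0,-.026]]) for s in (1,-1)]
    A=crop(im,[circ(cap+[0,0,.048],.034)]+L,proj(im,cap)[0],60,0)
    rows.append(cv2.resize(A,(400,400)))
cv2.imwrite("pics/ov6.png",np.hstack(rows))
```

```text
[0.45576435 0.05371526 0.2747327 ] 22.775
top []
side [[0.518, 0.2452, 0.1207]]
```

View pics/ov6.png

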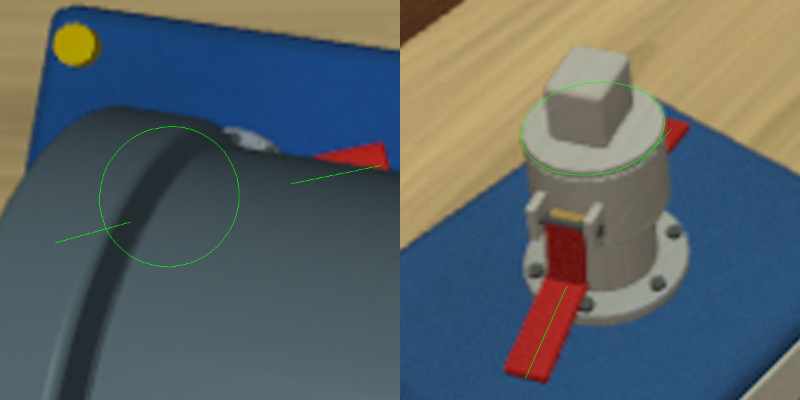

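Request:
{"api": "send_rows", "payload": {"series": [[[0, 0, 0], [-20, -60, 0], 1], [[0, 0, 0], [-40, -120, 0], 1], [[0, 0, 0], [-55, -180, 0], 1], [[0, 0, 0], [-55, -240, 0], 1], [[0, 0, 0], [-55, -300, 0], 1], [[0, 0, 0], [-55, -300, 0], 1]]}}

```text
time_s: 23.72
eef_pos: [0.4028, -0.2476, 0.2735]
eef_rot: [-0.001, 0.616, 0.788, -0.0]
wrist_force: [-0.4, 1.2, -0.2]
opening: 0.0
grasp_force: 0.0
```

Run:
```python
from h import *
for k,v in survey(["cam_cap"],4).items(): print(k,len(v),np.round(np.median(v,0),4))
cap=np.array([.516,.2485,.123]); rows=[]
ya=np.radians(14.3); d=np.array([-np.sin(ya),np.cos(ya),0])
for cam in ("top","side"):
    im=camera(cam)
    L=[np.array([cap+s*d*.044+[0,0,-.014],cap+s*d*.09+[0,0,-.026]]) for s in (1,-1)]
    A=crop(im,[circ(cap+[0,0,.048],.034),circ(cap,.034)]+L,proj(im,cap)[0],45,0,s=6)
    rows.append(cv2.resize(A,(400,400)))
cv2.imwrite("pics/ov7.png",np.hstack(rows))
```

```text
('cam_cap', 'top') 4 [0.5174 0.2452 0.1267]
('cam_cap', 'side') 4 [0.5182 0.2471 0.1216]
```

View pics/ov7.png

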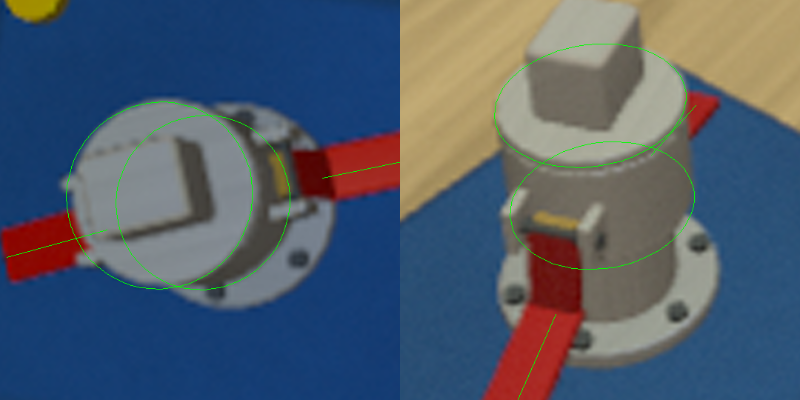

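Both arms are down, but the cap looks nudged about 2–3 mm towards -y, perhaps with a slight tilt. A gentle central press on the grip block will make sure it is fully home.

Request:
{"api": "send_rows", "payload": {"series": [[[0, 0, 0], [111, 500, 0], 1], [[0, 0, 0], [111, 500, 0], 1], [[0, 0, 0], [111, 500, 0], 1], [[0, 0, 0], [111, 500, 0], 1], [[0, 0, 0], [111, 500, 0], 1], [[0, 0, 0], [111, 500, 0], 1], [[0, 0, 0], [111, 500, 0], 1], [[0, 0, 0], [111, 500, 0], 1], [[0, 0, 0], [111, 500, 0], 1], [[0, 0, 0], [111, 500, 0], 1]]}}

```text
time_s: 25.88
eef_pos: [0.513, 0.256, 0.2738]
eef_rot: [-0.0, 0.614, 0.789, -0.001]
wrist_force: [0.4, 0.6, -0.5]
opening: 0.001
grasp_force: 0.0
```

Request:
{"api": "send_rows", "payload": {"series": [[[0, 0, 0], [0, 0, -30], 1], [[0, 0, 0], [0, 0, -55], 1], [[0, 0, 0], [0, 0, -63], 1], [[0, 0, 0], [0, 0, -67], 1], [[0, 0, 0], [0, 0, -67], 1]]}}

```text
time_s: 26.5
eef_pos: [0.5138, 0.2552, 0.2081]
eef_rot: [0.0, 0.615, 0.789, 0.0]
wrist_force: [-0.4, -0.2, -0.1]
opening: -0.004
grasp_force: 0.0
```

Request:
{"api": "send_rows", "payload": {"series": [[[0, 0, 0], [0, 0, -2], 1], [[0, 0, 0], [0, 0, -4], 1], [[0, 0, 0], [0, 0, -6], 1], [[0, 0, 0], [0, 0, -7], 1], [[0, 0, 0], [0, 0, -7], 1]]}}

```text
time_s: 27.12
eef_pos: [0.5139, 0.2559, 0.204]
eef_rot: [0.001, 0.614, 0.789, 0.001]
wrist_force: [-8.3, -3.3, 18.9]
opening: -0.001
grasp_force: 9.5
```

Request:
{"api": "send_rows", "payload": {"series": [[[0, 0, 0], [0, 0, -2], 1], [[0, 0, 0], [0, 0, -3], 1], [[0, 0, 0], [0, 0, -3], 1]]}}

```text
time_s: 27.5
eef_pos: [0.5141, 0.2561, 0.2039]
eef_rot: [0.002, 0.614, 0.789, 0.002]
wrist_force: [-15.2, -4.5, 36.3]
opening: 0.003
grasp_force: 17.5
```

Request:
{"api": "send_rows", "payload": {"series": [[[0, 0, 0], [0, 0, 20], 1], [[0, 0, 0], [0, 0, 70], 1], [[0, 0, 0], [-50, -50, 80], 1], [[0, 0, 0], [-60, -110, 80], 1], [[0, 0, 0], [-80, -170, 80], 1], [[0, 0, 0], [-95, -230, 80], 1], [[0, 0, 0], [-110, -290, 80], 1], [[0, 0, 0], [-110, -350, 80], 1], [[0, 0, 0], [-110, -410, 80], 1], [[0, 0, 0], [-110, -470, 80], 1]]}}

```text
time_s: 28.75
eef_pos: [0.403, -0.2166, 0.2778]
eef_rot: [0.001, 0.615, 0.789, 0.0]
wrist_force: [0.8, -0.4, 0.1]
opening: -0.002
grasp_force: 0.0
```

Run:
```python
from h import *
for k,v in survey(["cam_cap"],4).items(): print(k,len(v),np.round(np.median(v,0),4))
cap=np.array([.516,.2485,.123]); rows=[]
ya=np.radians(14.3); d=np.array([-np.sin(ya),np.cos(ya),0])
for cam in ("top","side"):
    im=camera(cam)
    L=[np.array([cap+s*d*.044+[0,0,-.014],cap+s*d*.09+[0,0,-.026]]) for s in (1,-1)]
    A=crop(im,[circ(cap+[0,0,.048],.034),circ(cap,.034)]+L,proj(im,cap)[0],45,0,s=6)
    rows.append(cv2.resize(A,(400,400)))
cv2.imwrite("pics/ov8.png",np.hstack(rows))
```

```text
('cam_cap', 'top') 3 [0.5168 0.2479 0.1253]
('cam_cap', 'side') 4 [0.5183 0.2446 0.1208]
```

View pics/ov8.png

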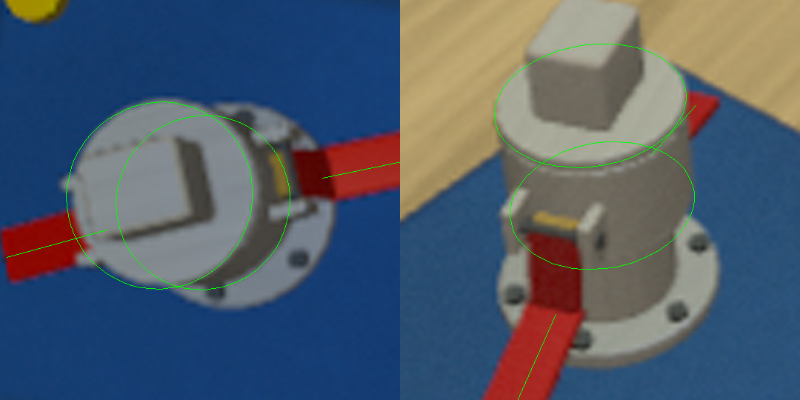

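Cap is firmly home (block top 0.204). I'll check the two arm angles numerically from the red tab tips.

Run:
```python
from h import *
ya=np.radians(14.3); d=np.array([-np.sin(ya),np.cos(ya),0]); ex=np.array([np.cos(ya),np.sin(ya),0])
for cam in ("top","side"):
    im=camera(cam); p=im["pixels"].astype(int)
    mask=((p[...,0]>90)&(p[...,1]<70)&(p[...,2]<70)).astype(np.uint8)
    for cap in (np.array([.5165,.2475,.1235]),np.array([.5175,.2455,.1235])):
      for s in (1,-1):
        c=proj(im,[cap+s*d*.085+[0,0,-.02]])[0]; ys,xs=np.nonzero(mask)
        k=np.hypot(xs-c[0],ys-c[1])<25; q=np.c_[xs[k],ys[k]]
        ax=proj(im,[cap+s*d*.06,cap+s*d*.1]); u=ax[1]-ax[0]; u/=np.linalg.norm(u)
        t=q@u; n=q@[-u[1],u[0]]; top=t>np.percentile(t,99)-1.5
        res=[]
        for phi in (1.2,1.35,1.5,1.57,1.65):
            e=1.5708-phi; r,z=52,-44
            P=cap+s*d*(.038+(r*np.cos(e)-z*np.sin(e))/1e3)+[0,0,.018+(z*np.cos(e)+r*np.sin(e))/1e3]
            m=proj(im,[P])[0]; res.append((phi,round(m@u,1),round(m@[-u[1],u[0]],1)))
        print(cam,cap[1],s,"tip",round(np.percentile(t,99.),1),"n",round(n[top].mean(),1),res)
```

```text
top 0.2475 1 tip -25.7 n -225.8 [(1.2, np.float64(-14.1), np.float64(-223.9)), (1.35, np.float64(-18.8), np.float64(-224.6)), (1.5, np.float64(-23.9), np.float64(-225.2)), (1.57, np.float64(-26.4), np.float64(-225.4)), (1.65, np.float64(-29.4), np.float64(-225.7))]
top 0.2475 -1 tip 128.5 n 225.1 [(1.2, np.float64(132.0), np.float64(223.8)), (1.35, np.float64(130.6), np.float64(224.5)), (1.5, np.float64(128.3), np.float64(225.1)), (1.57, np.float64(127.1), np.float64(225.4)), (1.65, np.float64(125.4), np.float64(225.7))]
top 0.2455 1 tip -25.7 n -225.8 [(1.2, np.float64(-15.4), np.float64(-223.6)), (1.35, np.float64(-20.0), np.float64(-224.3)), (1.5, np.float64(-25.1), np.float64(-224.9)), (1.57, np.float64(-27.6), np.float64(-225.2)), (1.65, np.float64(-30.6), np.float64(-225.5))]
top 0.2455 -1 tip 128.5 n 225.1 [(1.2, np.float64(133.3), np.float64(223.6)), (1.35, np.float64(131.8), np.float64(224.2)), (1.5, np.float64(129.6), np.float64(224.9)), (1.57, np.float64(128.3), np.float64(225.1)), (1.65, np.float64(126.6), np.float64(225.4))]
side 0.2475 1 tip 186.4 n -323.7 [(1.2, np.flo
[... 313 characters left out ...]
at64(-91.4), np.float64(322.5)), (1.5, np.float64(-96.5), np.float64(324.7)), (1.57, np.float64(-98.9), np.float64(325.6)), (1.65, np.float64(-101.6), np.float64(326.6))]
side 0.2455 1 tip 186.2 n -323.8 [(1.2, np.float64(183.6), np.float64(-320.3)), (1.35, np.float64(184.4), np.float64(-323.2)), (1.5, np.float64(184.2), np.float64(-325.8)), (1.57, np.float64(183.8), np.float64(-326.9)), (1.65, np.float64(183.0), np.float64(-328.1))]
side 0.2455 -1 tip -95.9 n 328.0 [(1.2, np.float64(-85.8), np.float64(320.0)), (1.35, np.float64(-90.5), np.float64(322.3)), (1.5, np.float64(-95.5), np.float64(324.5)), (1.57, np.float64(-97.9), np.float64(325.4)), (1.65, np.float64(-100.7), np.float64(326.4))]
```

```bash
python3 -c "
from bench import ctrl; print(ctrl.hand_in())"
```

```text
the job is handed in; nothing more can be done
None
```

The cap is seated on the adaptor and both red arms are pressed down (+y first, then -y). Both arms read about 1.5–1.57 rad in the images, the robot was clear of everything, and I handed the job in at about 29 s; no verdict came back.

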